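# Make up two mixer repair kits

## Robot

A 6-joint arm with a two-finger parallel gripper is mounted at the origin on the work surface. World frame = base frame: x ahead of the robot, y to its left, z up, the work surface at z = 0. Lengths are in m, angles in rad, forces in N, time in s.
With the tool pointing down it reaches from about 0.35 to 0.85 m from the base axis. Payload 8.1 kg.
Tool frame: the origin (TCP) lies at the very end of the fingers, on their centre line; the grasp point (between the pads) lies 19 mm behind it; z points along the fingers, y is the line along which they close (so a half turn about z gives the same grasp; the last joint's range is limited). The gripper opens to 85 mm and grips with 20 to 120 N. Pads are 22 mm wide; open, the fingers measure 114 mm over their backs; the gripper's body (76 mm by 85 mm) begins 54 mm behind the grasp point. The pads swing forward as they close: fully open they stand 13 mm farther back than shut.
Start: joints at [-1.365, 0.13, 1.488, -0, 1.523, -0.085], TCP at [0.172, -0.575, 0.231] pointing down, gripper open.
Joint ranges: [-2.96, 2.96], [-0.89, 2.26], [0.02, 2.5], [-1.34, 4.48], [0, 2.73], [-2.66, 2.66]. Speed limits (rad/s): [2.39, 2.39, 2.79, 3.14, 3.14, 3.14].

## Interface

Orientations are given as a unit quaternion [w, x, y, z].
In Python, from bench import arm, imaging, nets gives the robot as it stands.
- The arm moves only by the tool servo_tool, never from a script. Its argument "moves" is a list of rows, each a list of 2 entries, a list of its own where there are three numbers: the shift along the tool's x, y, z as a fraction of full scale, then the turn, a rotation vector about the tool's x, y, z as a fraction of full scale. A call has 1 to 12 rows; each row is the pose to reach, as a shift and turn from the pose commanded when the call began, along the tool's axes at that moment; what a row does not reach only later rows make up. Full scale, the value 1, is 0.12 m for a shift and 45 degrees for a turn. A row lasts 1/10 s, in which the tool goes at most 50 mm and 8.59 degrees, less where a joint would pass 70% of its speed; a pose out of reach is approached as far as the arm can. A call with a number of a shift or a turn outside -1 to 1 is refused whole. A call with a gripper value outside its range is refused whole. "gripper" is the closure, from 0 (fully open) to 1 (shut), set as the call begins (left out, the last holds). The fingers move at their own pace and stop on an object; "newtons" is the grip in N (left out, the last holds). Time passes only in rows, so rows that repeat a pose let the fingers close. It gives the time, the measured TCP pose, the force, the opening and the grip force at its end, in the units of the state.
- arm.read_state(): the state, without advancing time (a new reading comes with each control period).
- imaging.get_image(name): name is "scene" or "top"; returns a dict with "pixels" (420x560x3 uint8, blue, green, red), "mtx" (3x3 intrinsics, pixels), "k1" (the pictures are not rectified: a ray, as slopes to the right and down, at radius r is drawn at 1 + k1 r^2 times it, then the intrinsics apply), "rvec" (rotation vector, rad) and "tvec" (3), from world to camera coordinates, as OpenCV has them. Camera axes: x right, y down, z forward; pixel columns grow to the right and rows downward; lengths in m; the calibration is good to about 2 mm. A picture is of the moment at which its call begins. There is no depth.
- arm.finish_job(): hands the job in; it is judged then, once.
Trained networks look in a picture, given as the dict that the camera call returned (one of the last four; its "shot" number tells which), for a name from the list of things; names that differ only in an ending like _2 or _b are one class to them, and where a whole thing is asked for, a point or a joint stands for the part that bears it (a point fixed in the world has none). Each returns a list of dicts, best first, with "p" (0 to 1); they miss things now and then, are a little off and sometimes report something else, mostly with a low value. They report only what shows in the picture. A call takes as long as a camera call. They do not tell look-alikes from the thing itself.
- nets.look_for(picture, target): "point" ([column, row] as shares, 0 to 1, of the picture: columns of its width, rows of its height, amid what is visible of it).
The state is a dict: "time_s": time; "joint_pos": joint angles; "joint_vel": joint speeds; "effort": joint torques, N m; "eef_pos": TCP position; "eef_rot": TCP orientation; "wrist_force": force on the tool from outside, world axes, zero at the start; "ft_torque": the same for the moment, N m; "finger_gap": finger opening in m; "gripper_force": force on a finger pad.
Only numpy, scipy, OpenCV 4.12 (cv2) and the standard library are available. Lean on these libraries where they do the work, as an engineer would, in place of code of your own. Each camera call takes 0.05 s, during which the arm holds its last target. There are 200 camera calls.

## Task

Make up two repair kits from the parts standing on the bench mat: the transformer and the large capacitor go in the two-compartment tray (power-supply kit), and the small capacitor, the three-pole socket and the large knob go in the three-compartment tray (channel kit). Put one part in each compartment, set down upright on the tray's floor without dropping it. Leave the small knob and the heat sink where they stand.

Things in the scene. Friction and masses are not known exactly. Their poses are not given: they have to be found in the camera images.
- tray_two: Open brown cardboard tray, 209 mm long, 136 mm wide, with one cross wall making TWO equal compartments. Fixed. Origin: centre of its underside; x along its length, z up. Walls and cross walls 3 mm thick, 25 mm high; floor 3 mm above the origin. Each compartment is 100 mm (along x) by 130 mm (along y) inside; their centres lie at x = -51.5 and x = +51.5 mm, y = 0.
- tray_three: Open brown cardboard tray, 252 mm long, 136 mm wide, with two cross walls making THREE equal compartments. Fixed. Origin: centre of its underside; x along its length, z up. Walls and cross walls 3 mm thick, 25 mm high; floor 3 mm above the origin. Each compartment is 80 mm (along x) by 130 mm (along y) inside; their centres lie at x = -83, 0 and +83 mm, y = 0.
- transformer_mid (a point): Small transformer, 0.3 kg, 42 mm high: dark steel core in a bright strap (52 mm along x, 22 mm along y; thin feet make 66 mm along x). A white and copper bobbin stands out on both sides: 38 mm across its flat faces along y, 30 mm along x, 8 to 34 mm above the foot. This point is its centre, half-way up; its z axis points up as it stands.
- cap_large_mid (a point): Large electrolytic capacitor: upright black cylinder, 35 mm in diameter and 50 mm high, grey stripe down the side, two round aluminium screw terminals on top (3 mm more). About 80 g. This point is its centre, half-way up; its z axis points up as it stands. The stock stands on a mat 3 mm thick, about 95 mm apart.
- cap_small_mid (a point): Small electrolytic capacitor: upright black cylinder, 22 mm in diameter and 38 mm high, grey stripe down the side, two thin tabs on top (5 mm more). About 30 g. This point is its centre, half-way up; its z axis points up as it stands.
- socket_mid (a point): Three-pole panel socket: aluminium barrel 23 mm in diameter standing on its rectangular flange (31 mm along x, 26 mm along y, 3 mm thick), black top with three brass solder pins. 26 mm high without the pins (6 mm). About 35 g. This point is its centre, half-way up; its z axis points up as it stands (the pins not counted).
- knob_large_mid (a point): Large control knob: straight-sided black disc, 36 mm in diameter and 24 mm high, ribbed, bright aluminium cap with a black pointer line. About 35 g. This point is its centre, half-way up; its z axis points up as it stands.
- knob_small_mid (a point): Small control knob: same look as the large one, 22 mm in diameter and 18 mm high. Stays in the stock. This point is its centre, half-way up; its z axis points up as it stands.
- heatsink_mid (a point): Finned aluminium heat sink, 42 mm along x, 25 mm along y, 25 mm high, six upright fins. Stays in the stock. This point is its centre, half-way up; its z axis points up as it stands.
Not all that is in view belongs to the job. Leave any blue look-alike of the part that bears socket_mid alone. What is shaped like the part that bears knob_large_mid but red is not meant.

How it is judged:
By the outcome, as a careful person would: the job done as asked, in the order asked, and still so for the second after the job is handed in, with the robot touching nothing.
It also fails if it takes over 125 s, if anything falls off the work surface, if the arm or the gripper's body presses on something with over 40 N, if the wrist force passes 120 N, or if a joint passes its speed limit or range.

## Working session

There is one attempt and no reset: what is moved stays moved. The work goes in short steps, Python scripts to look and compute and a tool call to move; the robot and the scene stay as the last step left them, time stands still between calls to the robot, and variables do not carry over. Pictures are saved under pics/ and viewed, at most 14 in all, crops included, and the job is handed in when it is done.

Besides the shell and the picture viewer there is one more tool, called after "Emit:" by a JSON object that holds its "fn" and its "kwargs". servo_tool: Moves the arm, as the interface text tells. Shift numbers are shares of 0.12 m and turn numbers shares of 45 degrees, none past 1 either way. Its arguments: {"type":"object","properties":{"moves":{"type":"array","items":{"type":"array"}},"gripper":{"type":"number"},"newtons":{"type":"number"}},"required":["moves"]}

```bash
mkdir -p pics; cat > h.py <<'E'
from bench import arm, imaging, nets
import numpy as np, cv2
from scipy.spatial.transform import Rotation as R
def ray(im,u,v):
    d=np.array([im["k1"],0,0,0,0],float)
    n=cv2.undistortPoints(np.array([[[u,v]]],float),im["mtx"],d)[0,0]
    Rm=cv2.Rodrigues(np.array(im["rvec"],float))[0]; t=np.array(im["tvec"],float).ravel()
    return -Rm.T@t, Rm.T@np.array([n[0],n[1],1])
def at(im,u,v,z):
    c,d=ray(im,u,v); return c+d*(z-c[2])/d[2]
def proj(im,P):
    return cv2.projectPoints(np.array(P,float).reshape(-1,3),np.array(im["rvec"],float),np.array(im["tvec"],float),im["mtx"],np.array([im["k1"],0,0,0,0],float))[0].reshape(-1,2)
E
python3 - <<'E'
from h import *
H={'transformer_mid':24,'cap_large_mid':28,'cap_small_mid':22,'socket_mid':16,'knob_large_mid':15,'knob_small_mid':12,'heatsink_mid':15,'tray_two':10,'tray_three':10}
for n in ("top","scene"):
    im=imaging.get_image(n); cv2.imwrite(f"pics/{n}0.png",im["pixels"])
    print(n,ray(im,280,210)[0].round(3),im["mtx"][0][0])
    for k,h in H.items():
        for r in nets.look_for(im,k):
            u,v=r["point"][0]*560,r["point"][1]*420
            print(k,round(r["p"],2),round(u),round(v),at(im,u,v,h/1000).round(3))
print(arm.read_state())
E
```

```text
top [ 0.376 -0.013  0.859] 476.66296990402907
transformer_mid 0.34 330 188 [ 0.624 -0.083  0.024]
cap_large_mid 0.75 333 190 [ 0.619 -0.087  0.028]
cap_large_mid 0.16 445 253 [ 0.509 -0.287  0.028]
cap_small_mid 0.46 235 192 [0.611 0.09  0.022]
socket_mid 0.69 257 332 [0.363 0.04  0.016]
socket_mid 0.47 289 243 [ 0.521 -0.011  0.016]
knob_large_mid 0.92 363 144 [ 0.713 -0.144  0.015]
knob_large_mid 0.67 333 239 [ 0.531 -0.089  0.015]
knob_small_mid 0.47 282 289 [ 0.438 -0.001  0.012]
knob_small_mid 0.19 448 250 [ 0.518 -0.298  0.012]
heatsink_mid 0.53 224 235 [0.532 0.107 0.015]
tray_two 0.64 446 252 [ 0.514 -0.296  0.01 ]
tray_three 0.63 131 252 [0.495 0.273 0.01 ]
scene [0.877 0.245 0.718] 464.4174563854364
transformer_mid 0.59 334 200 [0.438 0.08  0.024]
cap_small_mid 0.53 284 279 [0.615 0.087 0.022]
socket_mid 0.67 334 170 [0.374 0.044 0.016]
socket_mid 0.54 269 216 [ 0.525 -0.002  0.016]
socket_mid 0.42 202 227 [ 0.608 -0.088  0.016]
knob_large_mid 0.95 227 199 [ 0.536 -0.087  0.015]
knob_large_mid 0.92 140 258 [ 0.712 -0.138  0.015]
knob_small_mid 0.52 297 183 [0.435 0.001 0.01
[... 299 characters left out ...]
': array([-1.36538477e+00,  1.30381570e-01,  1.48818511e+00,  1.31432154e-05,
        1.52298537e+00, -8.53956979e-02]), 'joint_vel': array([-2.18695804e-03,  6.05416878e-04,  1.33060091e-03,  3.24290803e-05,
        1.52195401e-03,  1.50370656e-04]), 'effort': array([-9.37569130e-04, -5.69333804e+01, -5.00876033e+01, -2.12389909e-04,
        1.07196302e-03, -9.56556008e-07]), 'eef_pos': array([ 0.17206766, -0.57481723,  0.23131142]), 'eef_rot': array([1.98711992e-05, 9.89447550e-01, 1.44891498e-01, 7.76980368e-06]), 'wrist_force': array([0.46892356, 0.51506569, 0.20659348]), 'ft_torque': array([ 0.04103306, -0.01210614, -0.03024008]), 'gripper_force': 0.0, 'finger_gap': 0.08537777916898244}
```

View pics/top0.png

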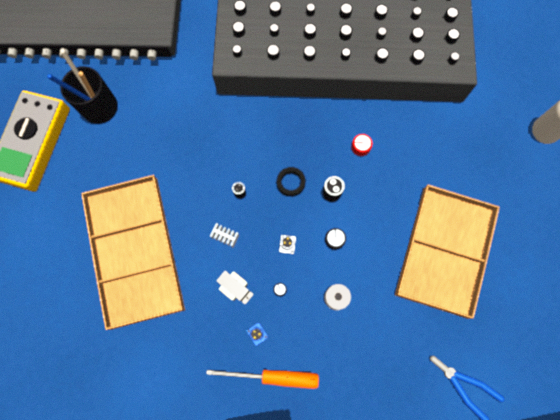

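View pics/scene0.png

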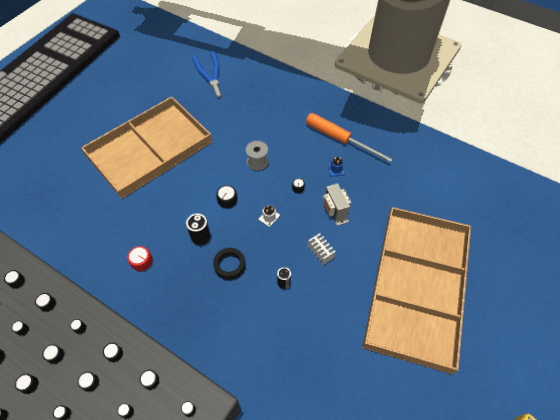

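Candidates seen in the top picture:
- **Socket:** aluminium with white flange (288,244); the blue one at (257,334) is the look-alike.
- **Large knob:** black (335,239); the red one at (362,145) is not meant.
- **Large capacitor:** (334,188); the ring (291,181) and the reel (338,297) are distractors.
- **Small capacitor:** (239,189).
- **Transformer:** (235,286); the heat sink is at (224,234).
- **Small knob:** (280,290).

I'll check these choices in a close crop with fitted outlines.

```bash
python3 - <<'E'
from h import *
a=imaging.get_image("top");b=imaging.get_image("scene")
np.save("ims.npy",np.array([a,b],dtype=object),allow_pickle=True)
A=cv2.resize(a["pixels"][165:315,200:380],None,fx=4,fy=4,interpolation=cv2.INTER_CUBIC);cv2.imwrite("pics/ca.png",A)
B=cv2.resize(b["pixels"][170:300,180:360],None,fx=4,fy=4,interpolation=cv2.INTER_CUBIC);cv2.imwrite("pics/cb.png",B)
# trays: brown mask, min-area rect at rim height
for im,n in ((a,"top"),(b,"scene")):
    hsv=cv2.cvtColor(im["pixels"],cv2.COLOR_BGR2HSV)
    m=cv2.inRange(hsv,(5,50,40),(28,255,255))
    m=cv2.morphologyEx(m,cv2.MORPH_CLOSE,np.ones((3,3)))
    for c in cv2.findContours(m,cv2.RETR_EXTERNAL,cv2.CHAIN_APPROX_NONE)[0]:
        if cv2.contourArea(c)>4000:
            h=cv2.convexHull(c)[:,0]
            W=np.array([at(im,u,v,.026)[:2] for u,v in h],np.float32)
            print(n,cv2.minAreaRect(W))
E
```

```text
top ((0.516773521900177, -0.2936285138130188), (0.14074070751667023, 0.21132385730743408), 73.97586822509766)
top ((0.49803516268730164, 0.26917970180511475), (0.2537333071231842, 0.14007197320461273), 16.67316246032715)
scene ((0.5011138916015625, 0.2731788754463196), (0.2597174346446991, 0.13796012103557587), 16.59309196472168)
scene ((0.5202549695968628, -0.2853766083717346), (0.15521200001239777, 0.2112322896718979), 74.16021728515625)
scene ((-0.035613298416137695, 0.003494933247566223), (0.3557063043117523, 0.2239687591791153), 3.7889907360076904)
```

View pics/ca.png

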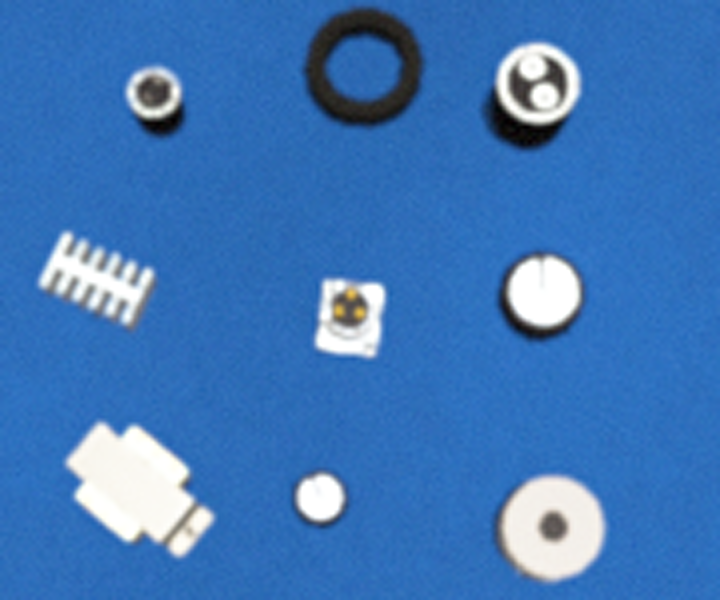

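View pics/cb.png

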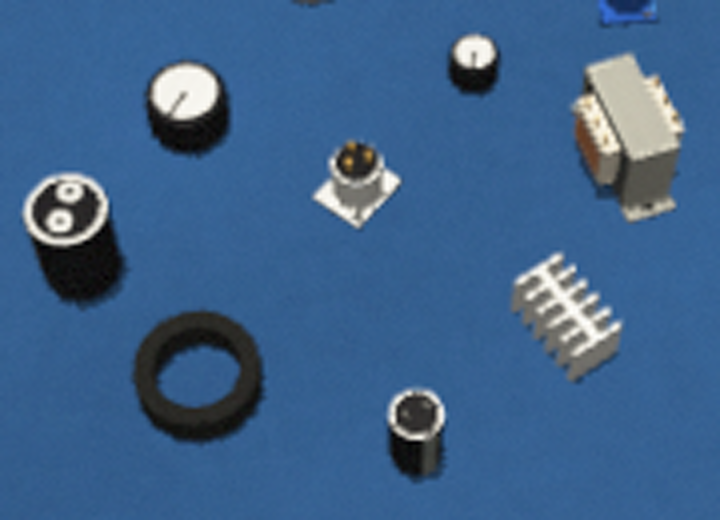

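The top crop shows the large cap's top at (537,83), small cap (155,95), socket (350,307), large knob (543,292) and transformer (132,485) with its core axis running down to the right. The scene crop confirms each identity: the white-flanged socket, the black knob and the copper bobbin.

```bash
python3 - <<'E'
from h import *
a,b=np.load("ims.npy",allow_pickle=True)
P=dict(capL=((537,83),(66,208),.053),capS=((155,95),(416,412),.041),sock=((350,307),(358,160),.029),knobL=((543,292),(186,92),.027),tr=((132,485),(631,108),.045))
f=lambda p,o:((p[0]+.5)/4-.5+o[0],(p[1]+.5)/4-.5+o[1])
for k,(p,q,z) in P.items():
    A=at(a,*f(p,(200,165)),z);B=at(b,*f(q,(180,170)),z)
    print(k,A.round(4)[:2],B.round(4)[:2],((A+B)/2).round(4)[:2])
d=[at(a,*f(p,(200,165)),.045) for p in ((100,422),(66,465),(200,496),(155,545))]
g=[at(b,*f(p,(180,170)),.045) for p in ((586,66),(632,54),(676,145),(624,160))]
for u,v,w in ((d[0],d[2],d),(d[1],d[3],d),(g[0],g[3],g),(g[1],g[2],g)): print("yaw",np.degrees(np.arctan2(*(v-u)[[1,0]])),np.mean(w,0)[:2],np.linalg.norm(v-u))
print("knob stripe");
E
```

```text
capL [ 0.6198 -0.0867] [ 0.6189 -0.0847] [ 0.6194 -0.0857]
capS [0.6122 0.0824] [0.6127 0.0847] [0.6124 0.0836]
sock [ 0.5214 -0.0077] [ 0.5204 -0.0045] [ 0.5209 -0.0061]
knobL [ 0.5313 -0.093 ] [ 0.5314 -0.0902] [ 0.5314 -0.0916]
tr [0.4387 0.0822] [0.4415 0.0862] [0.4401 0.0842]
yaw -124.03786861474653 [0.44005417 0.08314388] 0.05353742485269454
yaw -129.12685193388972 [0.44005417 0.08314388] 0.05126955086310786
yaw 48.4924178840806 [0.44075832 0.08486865] 0.05095989770449467
yaw 51.12784978531275 [0.44075832 0.08486865] 0.050469618417655744
knob stripe
```

Both views agree to about 3 mm. The transformer is at (0.440, 0.084) with yaw about 51°. First I'll transit to above it with the fingers part-closed.

Emit:
{"fn": "servo_tool", "kwargs": {"moves": [[[0.74, -0.92, 0], [0, 0, 0]], [[0.74, -0.92, 0], [0, 0, 0]], [[0.74, -0.92, 0], [0, 0, 0]], [[0.74, -0.92, 0], [0, 0, 0]]], "gripper": 0.35, "newtons": 40}}

```text
time_s: 1.5
eef_pos: [0.2271, -0.4397, 0.231]
eef_rot: [-0.001, 0.989, 0.146, 0.0]
wrist_force: [-0.0, -0.6, -0.8]
finger_gap: 0.0556
gripper_force: 0.0
```

Emit:
{"fn": "servo_tool", "kwargs": {"moves": [[[0.74, -0.92, 0], [0, 0, 0]], [[0.74, -0.92, 0], [0, 0, 0]], [[0.74, -0.92, 0], [0, 0, 0]], [[0.74, -0.92, 0], [0, 0, 0]]]}}

```text
time_s: 1.9
eef_pos: [0.2805, -0.3094, 0.2316]
eef_rot: [-0.0, 0.989, 0.147, 0.001]
wrist_force: [-0.5, -0.4, 0.3]
finger_gap: 0.0555
gripper_force: 0.0
```

Emit:
{"fn": "servo_tool", "kwargs": {"moves": [[[0.74, -0.92, 0], [0, 0, 0]], [[0.74, -0.92, 0], [0, 0, 0]], [[0.74, -0.92, 0], [0, 0, 0]], [[0.74, -0.92, 0], [0, 0, 0]]]}}

```text
time_s: 2.3
eef_pos: [0.334, -0.1781, 0.2318]
eef_rot: [-0.0, 0.989, 0.147, 0.001]
wrist_force: [0.5, 0.1, -0.7]
finger_gap: 0.0554
gripper_force: 0.0
```

Emit:
{"fn": "servo_tool", "kwargs": {"moves": [[[0.74, -0.92, 0], [0, 0, 0]], [[0.74, -0.92, 0], [0, 0, 0]], [[0.74, -0.92, 0], [0, 0, 0]], [[0.74, -0.92, 0], [0, 0, 0]]]}}

```text
time_s: 2.7
eef_pos: [0.3872, -0.0468, 0.2316]
eef_rot: [-0.0, 0.989, 0.147, 0.001]
wrist_force: [-0.2, 0.2, -0.3]
finger_gap: 0.0558
gripper_force: 0.0
```

Emit:
{"fn": "servo_tool", "kwargs": {"moves": [[[0.74, -0.92, 0.67], [0, 0, -0.76]], [[0.74, -0.92, 0.67], [0, 0, -0.76]], [[0.74, -0.92, 0.67], [0, 0, -0.76]], [[0.74, -0.92, 0.67], [0, 0, -0.76]], [[0.74, -0.92, 0.67], [0, 0, -0.76]], [[0.74, -0.92, 0.67], [0, 0, -0.76]]]}}

```text
time_s: 3.3
eef_pos: [0.4395, 0.08, 0.1511]
eef_rot: [0.0, 0.904, 0.428, -0.0]
wrist_force: [-0.2, 0.1, -0.1]
finger_gap: 0.0556
gripper_force: 0.0
```

```bash
cat >> h.py <<'E'
def phi():
    w,x,y,z=arm.read_state()["eef_rot"]; return 2*np.arctan2(y,x)
def go(*pts):   # (x,y,z,phi_deg): fractions from the present pose
    s=arm.read_state(); r=R.from_quat(np.roll(s["eef_rot"],-1))
    for p in pts:
        d=r.inv().apply(np.array(p[:3])-s["eef_pos"])/.12
        t=((np.degrees(phi())-p[3]+180)%360-180)/45
        print("shift",d.round(3),"turn",round(t,3))
E
python3 - <<'E'
from h import *
go((.4403,.084,.07,51),(.4403,.084,.006,51)); im=imaging.get_image("scene")
p=proj(im,[[.4403,.084,.045]])[0]; print(p)
c=im["pixels"][90:290,230:470]; cv2.imwrite("pics/d1.png",cv2.resize(c,None,fx=3,fy=3))
E
```

```text
shift [ 0.03  -0.016  0.676] turn -0.008
shift [ 0.031 -0.016  1.209] turn -0.008
[336.62422129 195.59381208]
```

View pics/d1.png

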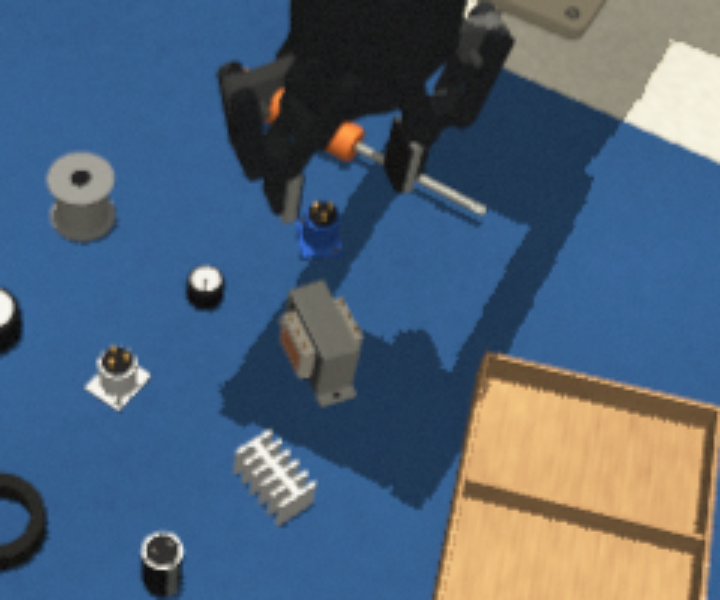

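The crop shows the open fingers at (285,200) and (400,170) straddling the line across the bobbin faces, with the transformer at (322,340) below. Descending.

Emit:
{"fn": "servo_tool", "kwargs": {"moves": [[[0.03, -0.02, 0.35], [0, 0, 0]], [[0.03, -0.02, 0.68], [0, 0, 0]], [[0.03, -0.02, 0.68], [0, 0, 0]]]}}

```text
time_s: 3.65
eef_pos: [0.4358, 0.0839, 0.0652]
eef_rot: [-0.001, 0.904, 0.427, -0.004]
wrist_force: [-0.4, -0.0, -0.7]
finger_gap: 0.0555
gripper_force: 0.0
```

Emit:
{"fn": "servo_tool", "kwargs": {"moves": [[[0, 0, 0.15], [0, 0, 0]], [[0, 0, 0.3], [0, 0, 0]], [[0, 0, 0.45], [0, 0, 0]], [[0, 0, 0.52], [0, 0, 0]], [[0, 0, 0.52], [0, 0, 0]]]}}

```text
time_s: 4.15
eef_pos: [0.4398, 0.085, 0.0076]
eef_rot: [0.0, 0.904, 0.429, -0.0]
wrist_force: [-0.3, -0.1, 0.0]
finger_gap: 0.0557
gripper_force: 0.0
```

Emit:
{"fn": "servo_tool", "kwargs": {"moves": [[[0, 0, 0], [0, 0, 0]], [[0, 0, 0], [0, 0, 0]], [[0, 0, 0], [0, 0, 0]], [[0, 0, 0], [0, 0, 0]], [[0, 0, 0], [0, 0, 0]], [[0, 0, 0], [0, 0, 0]]], "gripper": 1, "newtons": 40}}

```text
time_s: 4.75
eef_pos: [0.441, 0.0855, 0.0088]
eef_rot: [0.001, 0.903, 0.429, 0.001]
wrist_force: [-2.5, -1.4, 7.3]
finger_gap: 0.0376
gripper_force: 40.2
```

Gripped at 37.6 mm, which matches the bobbin. Lifting, then turning to the tray_two yaw and carrying it over.

Emit:
{"fn": "servo_tool", "kwargs": {"moves": [[[0, 0, -0.2], [0, 0, 0]], [[0, 0, -0.5], [0, 0, 0]], [[0, 0, -0.8], [0, 0, 0.1]], [[0, 0, -1], [0, 0, 0.25]], [[0, 0, -1], [0, 0, 0.42]], [[0, 0, -1], [0, 0, 0.6]], [[0, 0, -1], [0, 0, 0.75]], [[0, 0, -1], [0, 0, 0.75]]]}}

```text
time_s: 5.55
eef_pos: [0.4396, 0.0856, 0.1274]
eef_rot: [0.0, 0.989, 0.148, 0.0]
wrist_force: [0.0, -0.0, -3.3]
finger_gap: 0.0374
gripper_force: 41.3
```

Emit:
{"fn": "servo_tool", "kwargs": {"moves": [[[0, 0, 0], [0, 0, 0.18]], [[0, 0, 0], [0, 0, 0.36]], [[0, 0, 0], [0, 0, 0.54]], [[0, 0, 0], [0, 0, 0.74]], [[0, 0, 0], [0, 0, 0.74]], [[0, 0, 0], [0, 0, 0.74]]]}}

```text
time_s: 6.15
eef_pos: [0.4395, 0.0856, 0.127]
eef_rot: [-0.0, 0.99, -0.138, 0.0]
wrist_force: [0.2, 0.0, -3.7]
finger_gap: 0.0375
gripper_force: 41.3
```

Emit:
{"fn": "servo_tool", "kwargs": {"moves": [[[0.09, 0.24, 0], [0, 0, 0]], [[0.18, 0.48, 0], [0, 0, 0]], [[0.27, 0.72, 0], [0, 0, 0]], [[0.35, 0.96, 0], [0, 0, 0]]]}}

```text
time_s: 6.55
eef_pos: [0.4478, -0.0378, 0.1271]
eef_rot: [0.0, 0.99, -0.138, 0.0]
wrist_force: [0.9, 0.8, -3.1]
finger_gap: 0.0376
gripper_force: 41.3
```

Emit:
{"fn": "servo_tool", "kwargs": {"moves": [[[0.09, 0.24, 0], [0, 0, 0]], [[0.18, 0.48, 0], [0, 0, 0]], [[0.27, 0.72, 0], [0, 0, 0]], [[0.35, 0.96, 0], [0, 0, 0]]]}}

```text
time_s: 6.95
eef_pos: [0.456, -0.1604, 0.1271]
eef_rot: [0.0, 0.99, -0.138, 0.0]
wrist_force: [0.5, 0.6, -2.9]
finger_gap: 0.0378
gripper_force: 41.3
```

Emit:
{"fn": "servo_tool", "kwargs": {"moves": [[[0.09, 0.24, 0], [0, 0, 0]], [[0.18, 0.48, 0], [0, 0, 0]], [[0.27, 0.72, 0], [0, 0, 0]], [[0.35, 0.96, 0], [0, 0, 0]], [[0.35, 0.96, 0], [0, 0, 0]], [[0.35, 0.96, 0], [0, 0, 0]]]}}

```text
time_s: 7.55
eef_pos: [0.4639, -0.2818, 0.1267]
eef_rot: [-0.0, 0.99, -0.14, -0.0]
wrist_force: [0.6, -0.2, -3.0]
finger_gap: 0.0379
gripper_force: 41.5
```

```bash
python3 - <<'E'
from h import *
go((.4685,-.281,.05,-16),(.4685,-.281,.009,-16));im=imaging.get_image("scene"); cv2.imwrite("pics/d2.png",im["pixels"])
E
```

```text
shift [ 0.035 -0.016  0.639] turn -0.001
shift [ 0.036 -0.016  0.98 ] turn -0.001
```

View pics/d2.png

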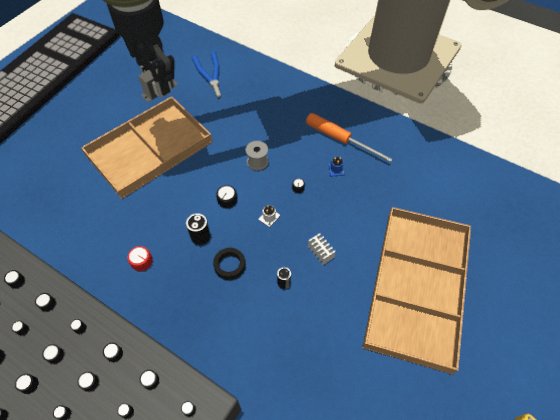

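The transformer hangs above tray_two's near compartment (155,95). Lowering it, with small steps at the end.

Emit:
{"fn": "servo_tool", "kwargs": {"moves": [[[0.03, -0.02, 0.25], [0, 0, 0]], [[0.03, -0.02, 0.5], [0, 0, 0]], [[0.03, -0.02, 0.7], [0, 0, 0]], [[0.03, -0.02, 0.85], [0, 0, 0]], [[0.03, -0.02, 0.92], [0, 0, 0]], [[0.03, -0.02, 0.92], [0, 0, 0]], [[0.03, -0.02, 0.92], [0, 0, 0]]]}}

```text
time_s: 8.3
eef_pos: [0.469, -0.28, 0.0174]
eef_rot: [0.0, 0.99, -0.14, 0.0]
wrist_force: [-0.0, 0.0, -2.2]
finger_gap: 0.0377
gripper_force: 41.4
```

Emit:
{"fn": "servo_tool", "kwargs": {"moves": [[[0, 0, 0.01], [0, 0, 0]], [[0, 0, 0.02], [0, 0, 0]], [[0, 0, 0.02], [0, 0, 0]]]}}

```text
time_s: 8.6
eef_pos: [0.4687, -0.2804, 0.0147]
eef_rot: [0.0, 0.99, -0.141, 0.0]
wrist_force: [-0.2, 0.9, -2.4]
finger_gap: 0.0374
gripper_force: 41.4
```

Emit:
{"fn": "servo_tool", "kwargs": {"moves": [[[0, 0, 0.01], [0, 0, 0]], [[0, 0, 0.02], [0, 0, 0]], [[0, 0, 0.02], [0, 0, 0]]]}}

```text
time_s: 8.9
eef_pos: [0.4684, -0.2802, 0.0119]
eef_rot: [0.0, 0.99, -0.141, 0.0]
wrist_force: [-0.1, -0.6, 0.4]
finger_gap: 0.0377
gripper_force: 41.7
```

Contact shows: the vertical force went from −2.4 to +0.4 N. I'll ease down a touch more, open part-way and lift.

Emit:
{"fn": "servo_tool", "kwargs": {"moves": [[[0, 0, 0.005], [0, 0, 0]], [[0, 0, 0.005], [0, 0, 0]]]}}

```text
time_s: 9.1
eef_pos: [0.4684, -0.2803, 0.0118]
eef_rot: [0.0, 0.99, -0.141, 0.0]
wrist_force: [-3.8, 1.8, 5.9]
finger_gap: 0.0376
gripper_force: 42.4
```

Emit:
{"fn": "servo_tool", "kwargs": {"moves": [[[0, 0, 0], [0, 0, 0]], [[0, 0, 0], [0, 0, 0]], [[0, 0, 0], [0, 0, 0]], [[0, 0, 0], [0, 0, 0]], [[0, 0, -0.2], [0, 0, 0]], [[0, 0, -0.5], [0, 0, 0]], [[0, 0, -0.8], [0, 0, 0]], [[0, 0, -1], [0, 0, 0]], [[0, 0, -1], [0, 0, 0]]], "gripper": 0.35}}

```text
time_s: 10.0
eef_pos: [0.4709, -0.2819, 0.136]
eef_rot: [0.002, 0.99, -0.141, 0.004]
wrist_force: [0.3, -0.8, 0.4]
finger_gap: 0.0556
gripper_force: 0.0
```

```bash
python3 - <<'E'
from h import *
go((.6194,-.0857,.13,-16))
im=imaging.get_image("scene"); cv2.imwrite("pics/d3.png",cv2.resize(im["pixels"][80:210,70:250],None,fx=4,fy=4))
E
```

```text
shift [ 0.733 -1.915  0.051] turn -0.004
```

View pics/d3.png

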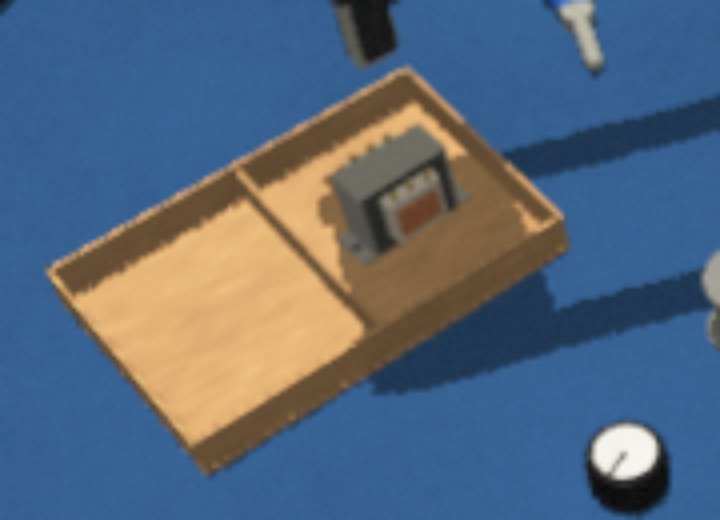

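The transformer stands upright in the right-hand compartment (395,195). Next is the large capacitor.

Emit:
{"fn": "servo_tool", "kwargs": {"moves": [[[0.37, -0.96, 0], [0, 0, 0]], [[0.37, -0.96, 0], [0, 0, 0]], [[0.37, -0.96, 0], [0, 0, 0]], [[0.37, -0.96, 0], [0, 0, 0]]]}}

```text
time_s: 10.45
eef_pos: [0.5436, -0.1787, 0.1291]
eef_rot: [-0.001, 0.99, -0.139, -0.001]
wrist_force: [0.2, -0.8, 0.2]
finger_gap: 0.0555
gripper_force: 0.0
```

Emit:
{"fn": "servo_tool", "kwargs": {"moves": [[[0.37, -0.96, 0], [0, 0, 0]], [[0.37, -0.96, 0], [0, 0, 0]], [[0.37, -0.96, 0], [0, 0, 0]], [[0.37, -0.96, 0], [0, 0, 0]], [[0.37, -0.96, 0], [0, 0, 0]], [[0.37, -0.96, 0], [0, 0, 0]]]}}

```text
time_s: 11.05
eef_pos: [0.6166, -0.0849, 0.1302]
eef_rot: [0.0, 0.99, -0.141, -0.001]
wrist_force: [-0.4, 0.2, 0.3]
finger_gap: 0.0553
gripper_force: 0.0
```

```bash
python3 - <<'E'
from h import *
go((.6194,-.0857,.012,-16))
E
```

```text
shift [ 0.026 -0.001  0.985] turn -0.006
```

Emit:
{"fn": "servo_tool", "kwargs": {"moves": [[[0.025, 0, 0.25], [0, 0, 0]], [[0.025, 0, 0.5], [0, 0, 0]], [[0.025, 0, 0.75], [0, 0, 0]], [[0.025, 0, 0.9], [0, 0, 0]], [[0.025, 0, 0.98], [0, 0, 0]], [[0.025, 0, 0.98], [0, 0, 0]]]}}

```text
time_s: 11.65
eef_pos: [0.619, -0.0853, 0.0119]
eef_rot: [-0.0, 0.99, -0.142, -0.002]
wrist_force: [-0.0, -0.2, -0.7]
finger_gap: 0.0554
gripper_force: 0.0
```

Emit:
{"fn": "servo_tool", "kwargs": {"moves": [[[0, 0, 0], [0, 0, 0]], [[0, 0, 0], [0, 0, 0]], [[0, 0, 0], [0, 0, 0]], [[0, 0, 0], [0, 0, 0]], [[0, 0, 0], [0, 0, 0]], [[0, 0, 0], [0, 0, 0]]], "gripper": 1, "newtons": 30}}

```text
time_s: 12.25
eef_pos: [0.622, -0.0848, 0.0152]
eef_rot: [0.0, 0.99, -0.141, 0.001]
wrist_force: [-1.6, -1.6, 6.2]
finger_gap: 0.0343
gripper_force: 30.3
```

Emit:
{"fn": "servo_tool", "kwargs": {"moves": [[[0, 0, -0.2], [0, 0, 0]], [[0, 0, -0.5], [0, 0, 0]], [[0, 0, -0.8], [0, 0, 0]], [[0, 0, -1], [0, 0, 0]], [[0, 0, -1], [0, 0, 0]], [[0, 0, -1], [0, 0, 0]]]}}

```text
time_s: 12.85
eef_pos: [0.621, -0.0843, 0.1337]
eef_rot: [0.0, 0.99, -0.141, 0.001]
wrist_force: [-0.8, -0.7, -1.0]
finger_gap: 0.0346
gripper_force: 30.1
```

```bash
python3 - <<'E'
from h import *
go((.5675,-.309,.13,-16))
E
```

```text
shift [0.094 1.922 0.031] turn -0.004
```

Emit:
{"fn": "servo_tool", "kwargs": {"moves": [[[0.01, 0.24, 0], [0, 0, 0]], [[0.02, 0.48, 0], [0, 0, 0]], [[0.04, 0.72, 0], [0, 0, 0]], [[0.05, 0.96, 0], [0, 0, 0]]]}}

```text
time_s: 13.25
eef_pos: [0.5926, -0.197, 0.1306]
eef_rot: [-0.001, 0.99, -0.141, -0.002]
wrist_force: [0.5, -0.2, -1.1]
finger_gap: 0.0345
gripper_force: 30.2
```

Emit:
{"fn": "servo_tool", "kwargs": {"moves": [[[0.01, 0.24, 0], [0, 0, 0]], [[0.02, 0.48, 0], [0, 0, 0]], [[0.04, 0.72, 0], [0, 0, 0]], [[0.05, 0.96, 0], [0, 0, 0]], [[0.05, 0.96, 0], [0, 0, 0]], [[0.05, 0.96, 0], [0, 0, 0]]]}}

```text
time_s: 13.85
eef_pos: [0.5667, -0.3087, 0.131]
eef_rot: [-0.001, 0.99, -0.142, -0.002]
wrist_force: [-0.4, 1.2, -1.2]
finger_gap: 0.0342
gripper_force: 30.3
```

Emit:
{"fn": "servo_tool", "kwargs": {"moves": [[[0, 0, 0.2], [0, 0, 0]], [[0, 0, 0.4], [0, 0, 0]], [[0, 0, 0.6], [0, 0, 0]], [[0, 0, 0.78], [0, 0, 0]], [[0, 0, 0.9], [0, 0, 0]], [[0, 0, 0.9], [0, 0, 0]], [[0, 0, 0.9], [0, 0, 0]]]}}

```text
time_s: 14.55
eef_pos: [0.5682, -0.3084, 0.0255]
eef_rot: [-0.0, 0.99, -0.14, -0.0]
wrist_force: [0.1, -0.4, -0.3]
finger_gap: 0.0343
gripper_force: 30.3
```

Emit:
{"fn": "servo_tool", "kwargs": {"moves": [[[0, 0, 0.01], [0, 0, 0]], [[0, 0, 0.02], [0, 0, 0]], [[0, 0, 0.02], [0, 0, 0]]]}}

```text
time_s: 14.85
eef_pos: [0.5685, -0.3094, 0.024]
eef_rot: [0.0, 0.99, -0.141, 0.001]
wrist_force: [0.2, -0.9, -1.3]
finger_gap: 0.0344
gripper_force: 30.3
```

Emit:
{"fn": "servo_tool", "kwargs": {"moves": [[[0, 0, 0.015], [0, 0, 0]], [[0, 0, 0.03], [0, 0, 0]], [[0, 0, 0.03], [0, 0, 0]]]}}

```text
time_s: 15.15
eef_pos: [0.5677, -0.3089, 0.0191]
eef_rot: [-0.0, 0.99, -0.141, -0.0]
wrist_force: [-1.3, 0.2, -1.7]
finger_gap: 0.0345
gripper_force: 30.3
```

Emit:
{"fn": "servo_tool", "kwargs": {"moves": [[[0, 0, 0.01], [0, 0, 0]], [[0, 0, 0.01], [0, 0, 0]]]}}

```text
time_s: 15.35
eef_pos: [0.5681, -0.3091, 0.0184]
eef_rot: [0.0, 0.99, -0.141, 0.0]
wrist_force: [-0.2, -0.3, -1.3]
finger_gap: 0.0349
gripper_force: 30.3
```

Emit:
{"fn": "servo_tool", "kwargs": {"moves": [[[0, 0, 0.01], [0, 0, 0]], [[0, 0, 0.01], [0, 0, 0]]]}}

```text
time_s: 15.55
eef_pos: [0.5681, -0.3092, 0.0182]
eef_rot: [0.0, 0.99, -0.141, 0.0]
wrist_force: [-4.2, 2.8, 8.5]
finger_gap: 0.0345
gripper_force: 31.0
```

Seated (8.5 N). Release, lift and go on to the small capacitor, turning to tray_three's yaw on the way.

Emit:
{"fn": "servo_tool", "kwargs": {"moves": [[[0, 0, 0], [0, 0, 0]], [[0, 0, 0], [0, 0, 0]], [[0, 0, 0], [0, 0, 0]], [[0, 0, 0], [0, 0, 0]], [[0, 0, -0.2], [0, 0, 0]], [[0, 0, -0.5], [0, 0, 0]], [[0, 0, -0.8], [0, 0, 0]], [[0, 0, -1], [0, 0, 0]], [[0, 0, -1], [0, 0, 0]]], "gripper": 0.35}}

```text
time_s: 16.45
eef_pos: [0.5707, -0.3107, 0.1428]
eef_rot: [0.002, 0.99, -0.141, 0.004]
wrist_force: [-0.1, -0.4, 1.0]
finger_gap: 0.0559
gripper_force: 0.0
```

Emit:
{"fn": "servo_tool", "kwargs": {"moves": [[[-0.14, -0.81, 0], [0, 0, 0]], [[-0.14, -0.81, 0], [0, 0, 0]], [[-0.14, -0.81, 0], [0, 0, 0]]]}}

```text
time_s: 16.75
eef_pos: [0.579, -0.2053, 0.1357]
eef_rot: [-0.001, 0.99, -0.139, -0.001]
wrist_force: [0.7, 0.6, -0.5]
finger_gap: 0.0553
gripper_force: 0.0
```

Emit:
{"fn": "servo_tool", "kwargs": {"moves": [[[-0.14, -0.81, 0], [0, 0, 0]], [[-0.14, -0.81, 0], [0, 0, 0]], [[-0.14, -0.81, 0], [0, 0, 0]]]}}

```text
time_s: 17.05
eef_pos: [0.5899, -0.1076, 0.136]
eef_rot: [-0.001, 0.99, -0.138, -0.001]
wrist_force: [-0.0, -0.4, -0.3]
finger_gap: 0.056
gripper_force: 0.0
```

Emit:
{"fn": "servo_tool", "kwargs": {"moves": [[[-0.14, -0.81, 0], [0, 0, 0]], [[-0.14, -0.81, 0], [0, 0, 0]], [[-0.14, -0.81, 0], [0, 0, 0]]]}}

```text
time_s: 17.35
eef_pos: [0.6008, -0.0102, 0.1362]
eef_rot: [-0.001, 0.99, -0.138, -0.001]
wrist_force: [-0.6, -0.6, 0.2]
finger_gap: 0.0556
gripper_force: 0.0
```

Emit:
{"fn": "servo_tool", "kwargs": {"moves": [[[-0.14, -0.81, 0], [0, 0, -0.73]], [[-0.14, -0.81, 0], [0, 0, -0.73]], [[-0.14, -0.81, 0], [0, 0, -0.73]], [[-0.14, -0.81, 0], [0, 0, -0.73]], [[-0.14, -0.81, 0], [0, 0, -0.73]], [[-0.14, -0.81, 0], [0, 0, -0.73]]], "gripper": 0.5}}

```text
time_s: 17.95
eef_pos: [0.6118, 0.082, 0.1365]
eef_rot: [0.0, 0.99, 0.143, -0.0]
wrist_force: [0.6, -0.4, -1.1]
finger_gap: 0.0431
gripper_force: 0.0
```

```bash
python3 - <<'E'
from h import *
go((.6124,.0836,.018,16.7),(.6124,.0836,.008,16.7))
im=imaging.get_image("scene"); cv2.imwrite("pics/d4.png",im["pixels"])
E
```

```text
shift [ 0.009 -0.011  0.987] turn -0.007
shift [ 0.01  -0.011  1.071] turn -0.007
```

View pics/d4.png

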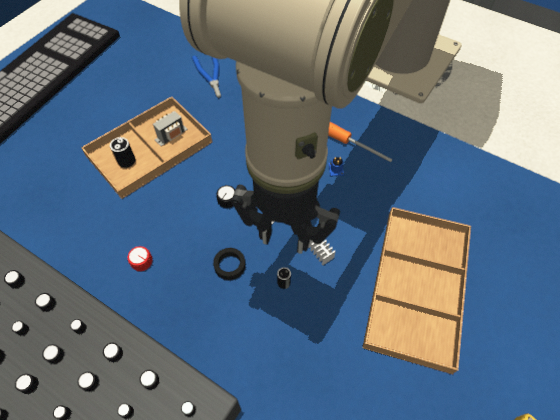

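Large cap stands upright at (122,150) beside the transformer (168,127), and the gripper is over the small cap (284,277). Descend and grasp.

Emit:
{"fn": "servo_tool", "kwargs": {"moves": [[[0.01, -0.01, 0.25], [0, 0, 0]], [[0.01, -0.01, 0.5], [0, 0, 0]], [[0.01, -0.01, 0.7], [0, 0, 0]], [[0.01, -0.01, 0.8], [0, 0, 0]], [[0.01, -0.01, 0.8], [0, 0, 0]]]}}

```text
time_s: 18.5
eef_pos: [0.611, 0.0839, 0.0388]
eef_rot: [-0.0, 0.99, 0.144, -0.002]
wrist_force: [-0.6, -0.3, -0.0]
finger_gap: 0.0429
gripper_force: 0.0
```

Emit:
{"fn": "servo_tool", "kwargs": {"moves": [[[0, 0, 0.1], [0, 0, 0]], [[0, 0, 0.2], [0, 0, 0]], [[0, 0, 0.25], [0, 0, 0]], [[0, 0, 0.25], [0, 0, 0]]]}}

```text
time_s: 18.9
eef_pos: [0.6118, 0.0845, 0.0099]
eef_rot: [-0.0, 0.989, 0.145, -0.001]
wrist_force: [-0.2, -1.3, 0.4]
finger_gap: 0.0427
gripper_force: 0.0
```

Emit:
{"fn": "servo_tool", "kwargs": {"moves": [[[0, 0, 0], [0, 0, 0]], [[0, 0, 0], [0, 0, 0]], [[0, 0, 0], [0, 0, 0]], [[0, 0, 0], [0, 0, 0]], [[0, 0, 0], [0, 0, 0]], [[0, 0, 0], [0, 0, 0]]], "gripper": 1, "newtons": 25}}

```text
time_s: 19.5
eef_pos: [0.6131, 0.0846, 0.0116]
eef_rot: [0.0, 0.989, 0.145, 0.0]
wrist_force: [-0.0, 0.4, 3.4]
finger_gap: 0.0216
gripper_force: 25.0
```

Emit:
{"fn": "servo_tool", "kwargs": {"moves": [[[0, 0, -0.2], [0, 0, 0]], [[0, 0, -0.5], [0, 0, 0]], [[0, 0, -0.8], [0, 0, 0]], [[0, 0, -1], [0, 0, 0]], [[0, 0, -1], [0, 0, 0]], [[0, 0, -1], [0, 0, 0]]]}}

```text
time_s: 20.1
eef_pos: [0.6129, 0.0846, 0.1314]
eef_rot: [0.0, 0.989, 0.145, 0.0]
wrist_force: [-0.5, -0.7, -1.0]
finger_gap: 0.0209
gripper_force: 24.8
```

```bash
python3 - <<'E'
from h import *
go((.5785,.295,.13,16.7))
E
```

```text
shift [ 0.228 -1.762  0.011] turn -0.001
```

Emit:
{"fn": "servo_tool", "kwargs": {"moves": [[[0.03, -0.22, 0], [0, 0, 0]], [[0.06, -0.44, 0], [0, 0, 0]], [[0.09, -0.66, 0], [0, 0, 0]], [[0.115, -0.88, 0], [0, 0, 0]]]}}

```text
time_s: 20.5
eef_pos: [0.594, 0.1902, 0.1284]
eef_rot: [0.0, 0.989, 0.145, -0.002]
wrist_force: [-0.4, 0.0, -0.2]
finger_gap: 0.0211
gripper_force: 24.8
```

Emit:
{"fn": "servo_tool", "kwargs": {"moves": [[[0.03, -0.22, 0], [0, 0, 0]], [[0.06, -0.44, 0], [0, 0, 0]], [[0.09, -0.66, 0], [0, 0, 0]], [[0.115, -0.88, 0], [0, 0, 0]], [[0.115, -0.88, 0], [0, 0, 0]], [[0.115, -0.88, 0], [0, 0, 0]]]}}

```text
time_s: 21.1
eef_pos: [0.5772, 0.2947, 0.1288]
eef_rot: [0.001, 0.989, 0.146, -0.002]
wrist_force: [0.2, -0.3, 0.1]
finger_gap: 0.0211
gripper_force: 24.8
```

Emit:
{"fn": "servo_tool", "kwargs": {"moves": [[[0, 0, 0.2], [0, 0, 0]], [[0, 0, 0.4], [0, 0, 0]], [[0, 0, 0.6], [0, 0, 0]], [[0, 0, 0.78], [0, 0, 0]], [[0, 0, 0.9], [0, 0, 0]], [[0, 0, 0.94], [0, 0, 0]], [[0, 0, 0.94], [0, 0, 0]]]}}

```text
time_s: 21.8
eef_pos: [0.5781, 0.2941, 0.0174]
eef_rot: [0.0, 0.989, 0.145, -0.001]
wrist_force: [0.5, -0.3, -1.2]
finger_gap: 0.021
gripper_force: 24.8
```

Emit:
{"fn": "servo_tool", "kwargs": {"moves": [[[0, 0, 0.01], [0, 0, 0]], [[0, 0, 0.015], [0, 0, 0]], [[0, 0, 0.015], [0, 0, 0]]]}}

```text
time_s: 22.1
eef_pos: [0.5793, 0.2951, 0.0176]
eef_rot: [-0.0, 0.989, 0.145, 0.001]
wrist_force: [0.4, 0.8, 0.2]
finger_gap: 0.0207
gripper_force: 24.8
```

Emit:
{"fn": "servo_tool", "kwargs": {"moves": [[[0, 0, 0.01], [0, 0, 0]], [[0, 0, 0.01], [0, 0, 0]]]}}

```text
time_s: 22.3
eef_pos: [0.5787, 0.2949, 0.0155]
eef_rot: [-0.0, 0.989, 0.145, 0.0]
wrist_force: [0.2, 0.5, -0.3]
finger_gap: 0.0216
gripper_force: 24.8
```

Emit:
{"fn": "servo_tool", "kwargs": {"moves": [[[0, 0, 0.01], [0, 0, 0]], [[0, 0, 0.01], [0, 0, 0]]]}}

```text
time_s: 22.5
eef_pos: [0.5788, 0.295, 0.0146]
eef_rot: [-0.0, 0.989, 0.145, 0.0]
wrist_force: [-0.8, -0.2, 4.4]
finger_gap: 0.0214
gripper_force: 25.2
```

Seated. Release, lift and move to the socket.

Emit:
{"fn": "servo_tool", "kwargs": {"moves": [[[0, 0, 0], [0, 0, 0]], [[0, 0, 0], [0, 0, 0]], [[0, 0, 0], [0, 0, 0]], [[0, 0, 0], [0, 0, 0]], [[0, 0, -0.2], [0, 0, 0]], [[0, 0, -0.5], [0, 0, 0]], [[0, 0, -0.8], [0, 0, 0]], [[0, 0, -0.95], [0, 0, 0]], [[0, 0, -0.95], [0, 0, 0]]], "gripper": 0.5}}

```text
time_s: 23.4
eef_pos: [0.5811, 0.2959, 0.1327]
eef_rot: [-0.001, 0.989, 0.145, 0.004]
wrist_force: [0.9, 1.3, 1.1]
finger_gap: 0.0426
gripper_force: 0.0
```

```bash
python3 - <<'E'
from h import *
go((.5209,-.0061,.13,16.7))
E
```

```text
shift [-1.202  2.267  0.012] turn -0.001
```

Emit:
{"fn": "servo_tool", "kwargs": {"moves": [[[-0.4, 0.755, 0], [0, 0, 0]], [[-0.4, 0.755, 0], [0, 0, 0]], [[-0.4, 0.755, 0], [0, 0, 0]]]}}

```text
time_s: 23.7
eef_pos: [0.5562, 0.1892, 0.1253]
eef_rot: [0.001, 0.99, 0.143, -0.003]
wrist_force: [-0.4, 1.0, -0.1]
finger_gap: 0.0429
gripper_force: 0.0
```

Emit:
{"fn": "servo_tool", "kwargs": {"moves": [[[-0.4, 0.755, 0], [0, 0, 0]], [[-0.4, 0.755, 0], [0, 0, 0]], [[-0.4, 0.755, 0], [0, 0, 0]]]}}

```text
time_s: 24.0
eef_pos: [0.5369, 0.0892, 0.1263]
eef_rot: [0.001, 0.99, 0.143, -0.002]
wrist_force: [-0.5, 0.3, 0.2]
finger_gap: 0.0428
gripper_force: 0.0
```

Emit:
{"fn": "servo_tool", "kwargs": {"moves": [[[-0.4, 0.755, 0], [0, 0, 0]], [[-0.4, 0.755, 0], [0, 0, 0]], [[-0.4, 0.755, 0], [0, 0, 0]], [[-0.4, 0.755, 0.3], [0, 0, 0]], [[-0.4, 0.755, 0.6], [0, 0, 0]], [[-0.4, 0.755, 0.6], [0, 0, 0]], [[-0.4, 0.755, 0.6], [0, 0, 0]]]}}

```text
time_s: 24.7
eef_pos: [0.5175, -0.0061, 0.0553]
eef_rot: [-0.001, 0.989, 0.145, -0.002]
wrist_force: [0.1, 0.2, 0.7]
finger_gap: 0.0429
gripper_force: 0.0
```

```bash
python3 - <<'E'
from h import *
go((.5209,-.0061,.008,16.7))
im=imaging.get_image("scene"); cv2.imwrite("pics/d5.png",im["pixels"])
E
```

```text
shift [0.028 0.008 0.394] turn -0.0
```

View pics/d5.png

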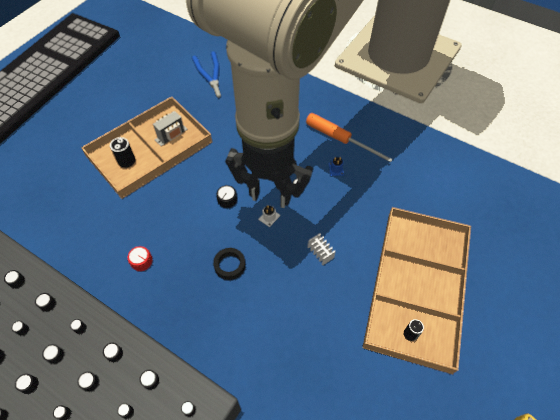

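The small cap stands in tray_three at (415,328), and the gripper is over the white-flanged socket (269,212).

Emit:
{"fn": "servo_tool", "kwargs": {"moves": [[[0.03, 0.01, 0.15], [0, 0, 0]], [[0.03, 0.01, 0.3], [0, 0, 0]], [[0.03, 0.01, 0.39], [0, 0, 0]], [[0.03, 0.01, 0.39], [0, 0, 0]], [[0.03, 0.01, 0.39], [0, 0, 0]]]}}

```text
time_s: 25.25
eef_pos: [0.5232, -0.0069, 0.0105]
eef_rot: [0.0, 0.989, 0.145, 0.001]
wrist_force: [-0.1, -0.0, -0.3]
finger_gap: 0.0428
gripper_force: 0.0
```

Emit:
{"fn": "servo_tool", "kwargs": {"moves": [[[0, 0, 0], [0, 0, 0]], [[0, 0, 0], [0, 0, 0]], [[0, 0, 0], [0, 0, 0]], [[0, 0, 0], [0, 0, 0]], [[0, 0, 0], [0, 0, 0]], [[0, 0, 0], [0, 0, 0]]], "gripper": 1, "newtons": 25}}

```text
time_s: 25.85
eef_pos: [0.5234, -0.007, 0.0107]
eef_rot: [0.0, 0.989, 0.145, 0.001]
wrist_force: [-1.1, 0.7, 6.6]
finger_gap: 0.0217
gripper_force: 24.4
```

Emit:
{"fn": "servo_tool", "kwargs": {"moves": [[[0, 0, -0.2], [0, 0, 0]], [[0, 0, -0.5], [0, 0, 0]], [[0, 0, -0.8], [0, 0, 0]], [[0, 0, -1], [0, 0, 0]], [[0, 0, -1], [0, 0, 0]], [[0, 0, -1], [0, 0, 0]]]}}

```text
time_s: 26.45
eef_pos: [0.5228, -0.0071, 0.1299]
eef_rot: [0.0, 0.989, 0.145, 0.001]
wrist_force: [0.8, -0.1, -1.6]
finger_gap: 0.0217
gripper_force: 24.7
```

```bash
python3 - <<'E'
from h import *
go((.499,.271,.13,16.7))
E
```

```text
shift [ 4.740e-01 -2.277e+00 -1.000e-03] turn -0.001
```

Emit:
{"fn": "servo_tool", "kwargs": {"moves": [[[0.04, -0.19, 0], [0, 0, 0]], [[0.08, -0.38, 0], [0, 0, 0]], [[0.12, -0.57, 0], [0, 0, 0]], [[0.16, -0.76, 0], [0, 0, 0]]]}}

```text
time_s: 26.85
eef_pos: [0.5131, 0.0866, 0.1272]
eef_rot: [-0.0, 0.989, 0.145, -0.002]
wrist_force: [1.6, -1.1, -0.6]
finger_gap: 0.0217
gripper_force: 24.7
```

Emit:
{"fn": "servo_tool", "kwargs": {"moves": [[[0.04, -0.19, 0], [0, 0, 0]], [[0.08, -0.38, 0], [0, 0, 0]], [[0.12, -0.57, 0], [0, 0, 0]], [[0.16, -0.76, 0], [0, 0, 0]]]}}

```text
time_s: 27.25
eef_pos: [0.5054, 0.1794, 0.1271]
eef_rot: [0.0, 0.989, 0.145, -0.002]
wrist_force: [0.7, -1.1, -0.5]
finger_gap: 0.0215
gripper_force: 24.7
```

Emit:
{"fn": "servo_tool", "kwargs": {"moves": [[[0.04, -0.19, 0], [0, 0, 0]], [[0.08, -0.38, 0], [0, 0, 0]], [[0.12, -0.57, 0], [0, 0, 0]], [[0.16, -0.76, 0], [0, 0, 0]], [[0.16, -0.76, 0], [0, 0, 0]], [[0.16, -0.76, 0], [0, 0, 0]]]}}

```text
time_s: 27.85
eef_pos: [0.4979, 0.2714, 0.1275]
eef_rot: [0.001, 0.989, 0.145, -0.001]
wrist_force: [0.2, -1.1, 0.6]
finger_gap: 0.0218
gripper_force: 24.7
```

Emit:
{"fn": "servo_tool", "kwargs": {"moves": [[[0, 0, 0.2], [0, 0, 0]], [[0, 0, 0.4], [0, 0, 0]], [[0, 0, 0.6], [0, 0, 0]], [[0, 0, 0.78], [0, 0, 0]], [[0, 0, 0.9], [0, 0, 0]], [[0, 0, 0.94], [0, 0, 0]], [[0, 0, 0.94], [0, 0, 0]]]}}

```text
time_s: 28.55
eef_pos: [0.4986, 0.2709, 0.0158]
eef_rot: [0.0, 0.989, 0.145, -0.001]
wrist_force: [-0.8, 0.1, -0.7]
finger_gap: 0.0221
gripper_force: 24.7
```

Emit:
{"fn": "servo_tool", "kwargs": {"moves": [[[0, 0, 0], [0, 0, 0]], [[0, 0, 0], [0, 0, 0]]]}}

```text
time_s: 28.75
eef_pos: [0.5002, 0.2721, 0.0179]
eef_rot: [-0.0, 0.989, 0.145, 0.001]
wrist_force: [0.7, 0.6, -0.7]
finger_gap: 0.0219
gripper_force: 24.7
```

Emit:
{"fn": "servo_tool", "kwargs": {"moves": [[[0, 0, 0.01], [0, 0, 0]], [[0, 0, 0.02], [0, 0, 0]], [[0, 0, 0.02], [0, 0, 0]]]}}

```text
time_s: 29.05
eef_pos: [0.499, 0.2717, 0.0141]
eef_rot: [-0.0, 0.989, 0.145, 0.0]
wrist_force: [-0.7, -0.5, -0.1]
finger_gap: 0.0217
gripper_force: 24.7
```

Emit:
{"fn": "servo_tool", "kwargs": {"moves": [[[0, 0, 0.01], [0, 0, 0]], [[0, 0, 0.01], [0, 0, 0]]]}}

```text
time_s: 29.25
eef_pos: [0.4991, 0.2718, 0.0137]
eef_rot: [-0.0, 0.989, 0.145, -0.0]
wrist_force: [-3.5, -1.7, 8.8]
finger_gap: 0.022
gripper_force: 25.5
```

Emit:
{"fn": "servo_tool", "kwargs": {"moves": [[[0, 0, 0.005], [0, 0, 0]], [[0, 0, 0.005], [0, 0, 0]]]}}

```text
time_s: 29.45
eef_pos: [0.4992, 0.2718, 0.0137]
eef_rot: [0.0, 0.989, 0.145, -0.0]
wrist_force: [-6.8, -3.2, 13.3]
finger_gap: 0.022
gripper_force: 26.0
```

Seated. Release, lift and move to the black large knob.

Emit:
{"fn": "servo_tool", "kwargs": {"moves": [[[0, 0, 0], [0, 0, 0]], [[0, 0, 0], [0, 0, 0]], [[0, 0, 0], [0, 0, 0]], [[0, 0, 0], [0, 0, 0]], [[0, 0, -0.2], [0, 0, 0]], [[0, 0, -0.5], [0, 0, 0]], [[0, 0, -0.8], [0, 0, 0]], [[0, 0, -0.95], [0, 0, 0]], [[0, 0, -0.95], [0, 0, 0]]], "gripper": 0.5}}

```text
time_s: 30.35
eef_pos: [0.5015, 0.2727, 0.1303]
eef_rot: [-0.001, 0.989, 0.145, 0.003]
wrist_force: [0.4, 0.7, 0.6]
finger_gap: 0.0429
gripper_force: 0.0
```

```bash
python3 - <<'E'
from h import *
go((.5314,-.0916,.13,16.7))
E
```

```text
shift [-0.631  2.98  -0.004] turn -0.001
```

Emit:
{"fn": "servo_tool", "kwargs": {"moves": [[[-0.16, 0.745, 0], [0, 0, 0]], [[-0.16, 0.745, 0], [0, 0, 0]], [[-0.16, 0.745, 0], [0, 0, 0]]], "gripper": 0.35}}

```text
time_s: 30.65
eef_pos: [0.5057, 0.1763, 0.1244]
eef_rot: [0.001, 0.99, 0.143, -0.001]
wrist_force: [0.4, 0.2, 0.3]
finger_gap: 0.0552
gripper_force: 0.0
```

Emit:
{"fn": "servo_tool", "kwargs": {"moves": [[[-0.16, 0.745, 0], [0, 0, 0]], [[-0.16, 0.745, 0], [0, 0, 0]], [[-0.16, 0.745, 0], [0, 0, 0]]]}}

```text
time_s: 30.95
eef_pos: [0.5132, 0.0855, 0.1248]
eef_rot: [0.001, 0.99, 0.143, -0.001]
wrist_force: [-0.2, 0.1, -0.1]
finger_gap: 0.0553
gripper_force: 0.0
```

Emit:
{"fn": "servo_tool", "kwargs": {"moves": [[[-0.16, 0.745, 0], [0, 0, 0]], [[-0.16, 0.745, 0], [0, 0, 0]], [[-0.16, 0.745, 0], [0, 0, 0]]]}}

```text
time_s: 31.25
eef_pos: [0.5206, -0.005, 0.1252]
eef_rot: [0.0, 0.99, 0.143, -0.001]
wrist_force: [-0.2, 0.1, -0.6]
finger_gap: 0.0555
gripper_force: 0.0
```

Emit:
{"fn": "servo_tool", "kwargs": {"moves": [[[-0.16, 0.745, 0], [0, 0, 0]], [[-0.16, 0.745, 0], [0, 0, 0]], [[-0.16, 0.745, 0], [0, 0, 0]], [[-0.16, 0.745, 0.3], [0, 0, 0]], [[-0.16, 0.745, 0.6], [0, 0, 0]], [[-0.16, 0.745, 0.6], [0, 0, 0]], [[-0.16, 0.745, 0.6], [0, 0, 0]]]}}

```text
time_s: 31.95
eef_pos: [0.5271, -0.0913, 0.0535]
eef_rot: [-0.001, 0.989, 0.145, -0.001]
wrist_force: [0.1, -1.1, 0.2]
finger_gap: 0.0554
gripper_force: 0.0
```

```bash
python3 - <<'E'
from h import *
go((.5314,-.0916,.004,16.7))
im=imaging.get_image("scene"); cv2.imwrite("pics/d6.png",im["pixels"])
E
```

```text
shift [0.034 0.013 0.413] turn 0.0
```

View pics/d6.png

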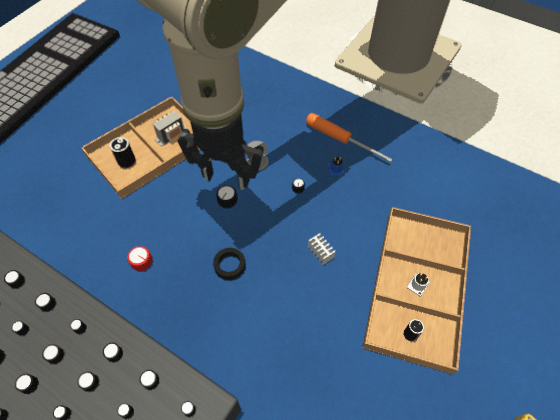

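The socket stands upright at (419,284), and the gripper is over the black knob (227,195).

Emit:
{"fn": "servo_tool", "kwargs": {"moves": [[[0.02, 0.01, 0.15], [0, 0, 0]], [[0.02, 0.01, 0.3], [0, 0, 0]], [[0.02, 0.01, 0.4], [0, 0, 0]], [[0.02, 0.01, 0.42], [0, 0, 0]], [[0.02, 0.01, 0.42], [0, 0, 0]]]}}

```text
time_s: 32.5
eef_pos: [0.5311, -0.0933, 0.0046]
eef_rot: [0.0, 0.989, 0.145, 0.0]
wrist_force: [-0.8, -0.3, -0.1]
finger_gap: 0.0553
gripper_force: 0.0
```

Emit:
{"fn": "servo_tool", "kwargs": {"moves": [[[0, 0, 0], [0, 0, 0]], [[0, 0, 0], [0, 0, 0]], [[0, 0, 0], [0, 0, 0]], [[0, 0, 0], [0, 0, 0]], [[0, 0, 0], [0, 0, 0]], [[0, 0, 0], [0, 0, 0]]], "gripper": 1, "newtons": 25}}

```text
time_s: 33.1
eef_pos: [0.5317, -0.0936, 0.0053]
eef_rot: [0.0, 0.989, 0.145, 0.001]
wrist_force: [-1.6, 1.2, 6.0]
finger_gap: 0.0354
gripper_force: 25.0
```

Emit:
{"fn": "servo_tool", "kwargs": {"moves": [[[0, 0, -0.2], [0, 0, 0]], [[0, 0, -0.5], [0, 0, 0]], [[0, 0, -0.8], [0, 0, 0]], [[0, 0, -1], [0, 0, 0]], [[0, 0, -1], [0, 0, 0]], [[0, 0, -1], [0, 0, 0]]]}}

```text
time_s: 33.7
eef_pos: [0.5311, -0.0936, 0.1246]
eef_rot: [0.0, 0.989, 0.145, 0.001]
wrist_force: [-0.4, -0.4, -1.0]
finger_gap: 0.0356
gripper_force: 25.2
```

```bash
python3 - <<'E'
from h import *
go((.4195,.247,.13,16.7))
E
```

```text
shift [-0.078 -2.986 -0.048] turn -0.001
```

Emit:
{"fn": "servo_tool", "kwargs": {"moves": [[[-0.005, -0.19, 0], [0, 0, 0]], [[-0.01, -0.38, 0], [0, 0, 0]], [[-0.015, -0.57, 0], [0, 0, 0]], [[-0.02, -0.747, 0], [0, 0, 0]]]}}

```text
time_s: 34.1
eef_pos: [0.5009, -0.0073, 0.1217]
eef_rot: [-0.001, 0.989, 0.145, -0.002]
wrist_force: [0.4, -0.7, -0.5]
finger_gap: 0.0351
gripper_force: 25.2
```

Emit:
{"fn": "servo_tool", "kwargs": {"moves": [[[-0.005, -0.19, 0], [0, 0, 0]], [[-0.01, -0.38, 0], [0, 0, 0]], [[-0.015, -0.57, 0], [0, 0, 0]], [[-0.02, -0.747, 0], [0, 0, 0]]]}}

```text
time_s: 34.5
eef_pos: [0.4729, 0.0778, 0.1218]
eef_rot: [-0.0, 0.989, 0.145, -0.002]
wrist_force: [-0.2, -0.6, -1.3]
finger_gap: 0.0347
gripper_force: 25.2
```

Emit:
{"fn": "servo_tool", "kwargs": {"moves": [[[-0.005, -0.19, 0], [0, 0, 0]], [[-0.01, -0.38, 0], [0, 0, 0]], [[-0.015, -0.57, 0], [0, 0, 0]], [[-0.02, -0.747, 0], [0, 0, 0]]]}}

```text
time_s: 34.9
eef_pos: [0.4449, 0.1627, 0.1219]
eef_rot: [0.0, 0.989, 0.145, -0.002]
wrist_force: [-1.0, -0.9, -0.4]
finger_gap: 0.0348
gripper_force: 25.2
```

Emit:
{"fn": "servo_tool", "kwargs": {"moves": [[[-0.005, -0.19, 0], [0, 0, 0]], [[-0.01, -0.38, 0], [0, 0, 0]], [[-0.015, -0.57, 0], [0, 0, 0]], [[-0.02, -0.747, 0], [0, 0, 0]], [[-0.02, -0.747, 0], [0, 0, 0]], [[-0.02, -0.747, 0], [0, 0, 0]]]}}

```text
time_s: 35.5
eef_pos: [0.4177, 0.2469, 0.1224]
eef_rot: [0.001, 0.989, 0.146, -0.001]
wrist_force: [0.1, 0.1, 0.1]
finger_gap: 0.0349
gripper_force: 25.2
```

Emit:
{"fn": "servo_tool", "kwargs": {"moves": [[[0, 0, 0.2], [0, 0, 0]], [[0, 0, 0.4], [0, 0, 0]], [[0, 0, 0.6], [0, 0, 0]], [[0, 0, 0.78], [0, 0, 0]], [[0, 0, 0.88], [0, 0, 0]], [[0, 0, 0.9], [0, 0, 0]], [[0, 0, 0.9], [0, 0, 0]], [[0, 0, 0.9], [0, 0, 0]]]}}

```text
time_s: 36.3
eef_pos: [0.4196, 0.2476, 0.017]
eef_rot: [-0.0, 0.989, 0.145, 0.001]
wrist_force: [0.1, 0.4, -0.0]
finger_gap: 0.0355
gripper_force: 25.2
```

Emit:
{"fn": "servo_tool", "kwargs": {"moves": [[[0, 0, 0.02], [0, 0, 0]], [[0, 0, 0.04], [0, 0, 0]], [[0, 0, 0.06], [0, 0, 0]], [[0, 0, 0.06], [0, 0, 0]], [[0, 0, 0.06], [0, 0, 0]]]}}

```text
time_s: 36.8
eef_pos: [0.4185, 0.2473, 0.0086]
eef_rot: [0.0, 0.989, 0.145, -0.0]
wrist_force: [-0.1, 0.3, -0.5]
finger_gap: 0.035
gripper_force: 25.2
```

Emit:
{"fn": "servo_tool", "kwargs": {"moves": [[[0, 0, 0.01], [0, 0, 0]], [[0, 0, 0.01], [0, 0, 0]]]}}

```text
time_s: 37.0
eef_pos: [0.4187, 0.2474, 0.0082]
eef_rot: [0.0, 0.989, 0.145, -0.0]
wrist_force: [-4.2, -3.3, 9.8]
finger_gap: 0.0351
gripper_force: 26.1
```

Emit:
{"fn": "servo_tool", "kwargs": {"moves": [[[0, 0, 0.007], [0, 0, 0]], [[0, 0, 0.007], [0, 0, 0]]]}}

```text
time_s: 37.2
eef_pos: [0.4188, 0.2474, 0.0082]
eef_rot: [0.0, 0.989, 0.145, -0.0]
wrist_force: [-9.3, -4.0, 18.9]
finger_gap: 0.0349
gripper_force: 27.0
```

Seated. Release, lift clear, step aside and check.

Emit:
{"fn": "servo_tool", "kwargs": {"moves": [[[0, 0, 0], [0, 0, 0]], [[0, 0, 0], [0, 0, 0]], [[0, 0, 0], [0, 0, 0]], [[0, 0, 0], [0, 0, 0]], [[0, 0, -0.2], [0, 0, 0]], [[0, 0, -0.5], [0, 0, 0]], [[0, 0, -0.8], [0, 0, 0]], [[0, 0, -1], [0, 0, 0]], [[0, 0, -1], [0, 0, 0]]], "gripper": 0.35}}

```text
time_s: 38.1
eef_pos: [0.4214, 0.2486, 0.1311]
eef_rot: [-0.001, 0.989, 0.145, 0.004]
wrist_force: [0.7, -0.1, 0.9]
finger_gap: 0.0555
gripper_force: 0.0
```

Emit:
{"fn": "servo_tool", "kwargs": {"moves": [[[0, 0.9, -0.3], [0, 0, 0]], [[0, 0.9, -0.3], [0, 0, 0]], [[0, 0.9, -0.3], [0, 0, 0]], [[0, 0.9, -0.3], [0, 0, 0]], [[0, 0.9, -0.3], [0, 0, 0]]]}}

```text
time_s: 38.6
eef_pos: [0.449, 0.1441, 0.1616]
eef_rot: [-0.0, 0.99, 0.144, -0.001]
wrist_force: [0.5, 0.5, -0.1]
finger_gap: 0.0554
gripper_force: 0.0
```

```bash
python3 - <<'E'
from h import *
im=imaging.get_image("scene"); cv2.imwrite("pics/d7.png",im["pixels"])
E
```

```text
(no output)
```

View pics/d7.png

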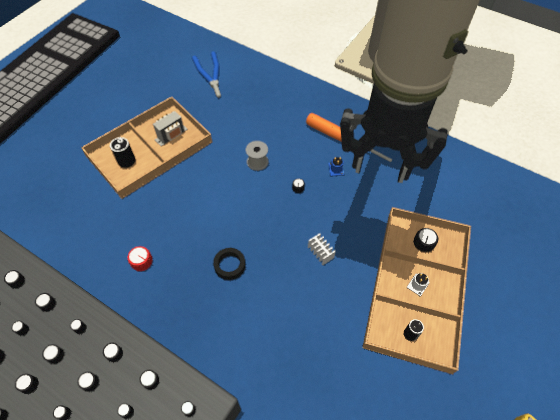

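All five parts stand upright in their own compartments: knob (427,239), socket (419,283), small cap (415,328), transformer (168,128) and large cap (122,151). The small knob (298,185), heat sink (321,249) and the blue and red look-alikes haven't moved. Handing in.

```bash
python3 -c "
from bench import arm
print(arm.finish_job())"
```

```text
the job is handed in; nothing more can be done
None
```

Both kits are made up and the job is handed in at about 39 s: all five parts stand upright, one per compartment, with the small knob and heat sink untouched; the hand-in returned no verdict.

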